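# Lock the castle nuts of the stirrer drive heads and snap their covers on

## Robot

A 7-joint arm with a two-finger parallel gripper is mounted at the origin on the work surface; the furniture and walls round the work are solid. World frame = base frame: x ahead of the robot, y to its left, z up, the work surface at z = 0. Lengths are in mm, angles in rad, forces in N, time in s.
With the tool pointing down it reaches from about 425 to 825 mm from the base axis. Payload 3.6 kg.
Tool frame: the origin (TCP) lies between the finger pads; the fingertips stand 11 mm ahead of it and the grasp point (between the pads) lies 8 mm behind it; z points along the fingers, y is the line along which they close (so a half turn about z gives the same grasp; the last joint's range is limited). The gripper opens to 85 mm and grips with 20 to 120 N. Pads are 22 mm wide; open, the fingers measure 114 mm over their backs; the gripper's body (76 mm by 85 mm) begins 54 mm behind the grasp point. The pads swing forward as they close: fully open they stand 13 mm farther back than shut.
Start: joints at [-1.2, 0.615, -0.013, 1.423, 0.008, 1.103, -0.04], TCP at [251.77, 599.229, 242.297] pointing down, gripper open.
Joint ranges: [-3.12, 3.12], [-0.3, 2.06], [-1.34, 1.32], [0.26, 2.42], [-1.36, 4.5], [0.01, 1.98], [-2.84, 2.84]. Speed limits (rad/s): [2.79, 2.79, 3.14, 3.14, 3.14, 3.14, 3.14].

## Interface

Orientations are given as a rotation vector (axis times angle).
In Python, from rig import arm gives the robot as it stands.
- The arm moves only by the tool arm_command, never from a script. Its argument "increments" is a list that holds one entry, the list of rows, each a list of 4 numbers: the shift along the tool's x, y, z in cm, then the turn about the tool's z in rad. A call has 1 to 12 rows; each row shifts and turns the commanded pose from where the row before left it, along the tool's axes as they then stand; what a row does not reach is not made up. A row lasts 1/8 s, in which the tool goes at most 62.5 mm and 10.7 degrees, less where a joint would pass 70% of its speed; a pose out of reach is approached as far as the arm can. A call is refused whole if a number of a shift passes 6.25 or a number of a turn 0.188, either way. A call with a gripper value outside its range is refused whole. "jaw" is the finger opening in cm, from 0 to 8.54, set as the call begins (left out, the last holds). The fingers move at their own pace and stop on an object; "squeeze" is the grip in N (left out, the last holds). Time passes only in rows, so rows that do not move let the fingers close. It gives the time, the measured TCP pose, the force, the opening and the grip force at its end, in the units of the state.
- arm.observe(): the state, without advancing time (a new reading comes with each control period).
- arm.grab_frame(name): name is "scene" or "top"; returns a dict with "image" (384x512x3 uint8, blue, green, red), "K" (3x3 intrinsics, pixels), "R" (3x3) and "t" (3): a world point X has camera coordinates R X + t. Camera axes: x right, y down, z forward; pixel columns grow to the right and rows downward; lengths in mm; the calibration is good to about 2 mm. A picture is of the moment at which its call begins. There is no depth.
- arm.sign_off(): hands the job in; it is judged then, once.
Trained networks look in a picture, given as the dict that the camera call returned (one of the last four; its "shot" number tells which), for a name from the list of things; names that differ only in an ending like _2 or _b are one class to them, and where a whole thing is asked for, a point or a joint stands for the part that bears it (a point fixed in the world has none). Each returns a list of dicts, best first, with "confidence" (0 to 1); they miss things now and then, are a little off and sometimes report something else, mostly with a low value. They report only what shows in the picture. A call takes as long as a camera call.
- arm.trace(query, picture): "pixels" (384x512 bool, what is visible of it) and "location" ([row, column] in pixels, amid what is visible of it).
The state is a dict: "time_s": time; "qpos": joint angles; "joint_velocities": joint speeds; "joint_torque": joint torques, N m; "tcp_pos": TCP position; "eef_rot": TCP orientation; "ft_force": force on the tool from outside, world axes, zero at the start; "moment": the same for the moment, N m; "grip_width": finger opening in mm; "grip_force": force on a finger pad.
Only numpy, scipy, OpenCV 4.12 (cv2) and the standard library are available. Lean on these libraries where they do the work, as an engineer would, in place of code of your own. Each camera call takes 0.05 s, during which the arm holds its last target. There are 200 camera calls.

## Task

Finish the service of the three stirrer drive heads on the bench: tighten each castle nut (clockwise seen from above) just to the next slot that lines up with the cross hole, marked by the white line on the spindle's end, and not beyond it. Then set each of the loose white covers you find over a head of its own (any cover fits any head; with only two covers one head stays open) and press it down along all four edges until every side has clicked and its lower edge sits flush on the flange all round. Do not disturb the two bottles.

Things in the scene. Friction and masses are not known exactly. Their poses are not given: they have to be found in the camera images.
- head_a: stirrer drive head fixed to the bench. Origin: middle of underside, on the spindle axis; z up. Dark flange 102 mm square, z 0 to 8 mm; light grey block 72 mm square, z 8 to 30 mm, top 6 mm bevelled in to 62 mm square; two sprung brass balls in each block side, 24 mm from its middle, centre z = 20 mm, stick out 4.5 mm. The spindle's cross hole runs along this body's x axis
- spindle_a (a point): top centre of the dark 22 mm spindle, 66 mm above the head's origin; the white line across it marks the 4 mm cross hole. Round it a washer (z 30 to 32 mm above the head's origin) and the steel castle nut: hexagon 40 mm across flats, z 32 to 52 mm; slotted crown 35 mm across flats, z 52 to 64 mm, six slots 7 mm wide, one over the middle of each flat
- nut_a (a joint): turn of this head's castle nut, rad; grows clockwise seen from above (tightening). 0 = next slot lined up with the cross hole: two opposite flats then face along the head's +x and -x. Starts at -0.8 to -0.3; slots are 1.047 rad apart. Stiff (0.2 N m), stays where left, does not rise or sink
- head_b: stirrer drive head fixed to the bench. Origin: middle of underside, on the spindle axis; z up. Dark flange 102 mm square, z 0 to 8 mm; light grey block 72 mm square, z 8 to 30 mm, top 6 mm bevelled in to 62 mm square; two sprung brass balls in each block side, 24 mm from its middle, centre z = 20 mm, stick out 4.5 mm. The spindle's cross hole runs along this body's x axis
- spindle_b (a point): top centre of the dark 22 mm spindle, 66 mm above the head's origin; the white line across it marks the 4 mm cross hole. Round it a washer (z 30 to 32 mm above the head's origin) and the steel castle nut: hexagon 40 mm across flats, z 32 to 52 mm; slotted crown 35 mm across flats, z 52 to 64 mm, six slots 7 mm wide, one over the middle of each flat
- nut_b (a joint): turn of this head's castle nut, rad; grows clockwise seen from above (tightening). 0 = next slot lined up with the cross hole: two opposite flats then face along the head's +x and -x. Starts at -0.8 to -0.3; slots are 1.047 rad apart. Stiff (0.2 N m), stays where left, does not rise or sink
- head_c: stirrer drive head fixed to the bench. Origin: middle of underside, on the spindle axis; z up. Dark flange 102 mm square, z 0 to 8 mm; light grey block 72 mm square, z 8 to 30 mm, top 6 mm bevelled in to 62 mm square; two sprung brass balls in each block side, 24 mm from its middle, centre z = 20 mm, stick out 4.5 mm. The spindle's cross hole runs along this body's x axis
- spindle_c (a point): top centre of the dark 22 mm spindle, 66 mm above the head's origin; the white line across it marks the 4 mm cross hole. Round it a washer (z 30 to 32 mm above the head's origin) and the steel castle nut: hexagon 40 mm across flats, z 32 to 52 mm; slotted crown 35 mm across flats, z 52 to 64 mm, six slots 7 mm wide, one over the middle of each flat
- nut_c (a joint): turn of this head's castle nut, rad; grows clockwise seen from above (tightening). 0 = next slot lined up with the cross hole: two opposite flats then face along the head's +x and -x. Starts at -0.8 to -0.3; slots are 1.047 rad apart. Stiff (0.2 N m), stays where left, does not rise or sink
- cover_a: loose white snap-fit cover (may be absent), 140 g, open below, 85 mm square, walls 3 mm, flat top at z = 66 mm; origin: middle of the open lower edge, z up. Fits any head in any of the four square positions. Set on loosely it stops about 14 mm too high on the balls; each side needs about 8 to 12 N to click past its balls (about 25 N for all four at once). Fully home its origin is 8 mm above the head's
- rib_a (a point): top centre of the cover's blue solid grip rib: 40 mm long along the cover's x, 14 mm wide along its y, 30 mm high (z = 66 to 96 mm over the cover's lower edge). Inside, the cover is 79 mm wide, 76 mm between the beads, which sit 5 to 9 mm above the lower edge along each wall
- cover_b: loose white snap-fit cover (may be absent), 140 g, open below, 85 mm square, walls 3 mm, flat top at z = 66 mm; origin: middle of the open lower edge, z up. Fits any head in any of the four square positions. Set on loosely it stops about 14 mm too high on the balls; each side needs about 8 to 12 N to click past its balls (about 25 N for all four at once). Fully home its origin is 8 mm above the head's
- rib_b (a point): top centre of the cover's blue solid grip rib: 40 mm long along the cover's x, 14 mm wide along its y, 30 mm high (z = 66 to 96 mm over the cover's lower edge). Inside, the cover is 79 mm wide, 76 mm between the beads, which sit 5 to 9 mm above the lower edge along each wall
- cover_c: loose white snap-fit cover (may be absent), 140 g, open below, 85 mm square, walls 3 mm, flat top at z = 66 mm; origin: middle of the open lower edge, z up. Fits any head in any of the four square positions. Set on loosely it stops about 14 mm too high on the balls; each side needs about 8 to 12 N to click past its balls (about 25 N for all four at once). Fully home its origin is 8 mm above the head's
- rib_c (a point): top centre of the cover's blue solid grip rib: 40 mm long along the cover's x, 14 mm wide along its y, 30 mm high (z = 66 to 96 mm over the cover's lower edge). Inside, the cover is 79 mm wide, 76 mm between the beads, which sit 5 to 9 mm above the lower edge along each wall
- amber_bottle: bystander: amber glass bottle, 65 mm diameter, 128 mm high, origin at the middle of its foot
- reagent_bottle: bystander: white plastic bottle, 65 mm diameter, 132 mm high, origin at the middle of its foot

How it is judged (in metres and radians):
At the end, for the whole second after the job is handed in: On all three heads the nut joint is within 0.09 rad of 0 (slot over the cross hole), and every cover present is at rest on a head: centred within 6 mm, its origin less than 10.5 mm above the head's origin (8 mm is fully home), tilted less than 0.035 rad (value of joint nut_a between -0.09 and 0.09 rad and value of joint nut_b between -0.09 and 0.09 rad and value of joint nut_c between -0.09 and 0.09 rad and ((horizontal distance between cover_a and head_a below 0.006 m and z of cover_a in the frame of head_a below 0.0105 m and angle between cover_a's own z axis and vertical below 0.035 rad and linear speed of cover_a below 0.02 m/s) or (horizontal distance between cover_a and head_b below 0.006 m and z of cover_a in the frame of head_b below 0.0105 m and angle between cover_a's own z axis and vertical below 0.035 rad and linear speed of cover_a below 0.02 m/s) or (horizontal distance between cover_a and head_c below 0.006 m and z of cover_a in the frame of head_c below 0.0105 m and angle between cover_a's own z axis and vertical below 0.035 rad and linear speed of cover_a below 0.02 m/s)) and ((horizontal distance between cover_b and head_a below 0.006 m and z of cover_b in the frame of head_a below 0.0105 m and angle between cover_b's own z axis and vertical below 0.035 rad and linear speed of cover_b below 0.02 m/s) or (horizontal distance between cover_b and head_b below 0.006 m and z of cover_b in the frame of head_b below 0.0105 m and angle between cover_b's own z axis and vertical below 0.035 rad and linear speed of cover_b below 0.02 m/s) or (horizontal distance between cover_b and head_c below 0.006 m and z of cover_b in the frame of head_c below 0.0105 m and angle between cover_b's own z axis and vertical below 0.035 rad and linear speed of cover_b below 0.02 m/s)) and ((horizontal distance between cover_c and head_a below 0.006 m and z of cover_c in the frame of head_a below 0.0105 m and angle between cover_c's own z axis and vertical below 0.035 rad and linear speed of cover_c below 0.02 m/s) or (horizontal distance between cover_c and head_b below 0.006 m and z of cover_c in the frame of head_b below 0.0105 m and angle between cover_c's own z axis and vertical below 0.035 rad and linear speed of cover_c below 0.02 m/s) or (horizontal distance between cover_c and head_c below 0.006 m and z of cover_c in the frame of head_c below 0.0105 m and angle between cover_c's own z axis and vertical below 0.035 rad and linear speed of cover_c below 0.02 m/s))); the robot touches nothing.
It fails at once if a castle nut is turned more than 0.15 rad past the slot (value of joint any of nut_a, nut_b, nut_c above 0.15 rad).
It fails at once if a bottle is moved more than 30 mm or tipped (distance of any of amber_bottle, reagent_bottle from where it was at the start of the episode above 0.03 m or angle between any of amber_bottle, reagent_bottle's own z axis and vertical above 0.5 rad).
Of cover_a, cover_b, cover_c only 2 to 3 are there at a start; the rules pass over those that are not, and their reading is None.
At some moment in a run one of cover_a, cover_b, cover_c may be knocked a few centimetres aside while the robot is not near it.
Once in a run the grip may slacken for a moment while it holds something.
It also fails if it takes over 210 s, if anything falls off the work surface, if the arm or the gripper's body presses on something with over 40 N, if the wrist force passes 120 N, or if a joint passes its speed limit or range.

## Working session

There is one attempt and no reset: what is moved stays moved. The work goes in short steps, Python scripts to look and compute and a tool call to move; the robot and the scene stay as the last step left them, time stands still between calls to the robot, and variables do not carry over. Pictures are saved under pics/ and viewed, at most 14 in all, crops included, and the job is handed in when it is done.

Besides the shell and the picture viewer there is one more tool, called as name([rows], argument=value, ...), one row to a line, values as JSON. arm_command: Moves the arm, as the interface text tells. Its arguments: {"type":"object","properties":{"increments":{"type":"array","items":{"type":"array","items":{"type":"array","items":{"type":"number"}}}},"jaw":{"type":"number"},"squeeze":{"type":"number"}},"required":["increments"]}

```bash
mkdir -p pics; ls; cat > h.py <<'E'
import numpy as np, cv2
from rig import arm
def ray(f,px):
    R=np.array(f["R"]);t=np.array(f["t"]);K=np.array(f["K"])
    d=R.T@np.linalg.inv(K)@np.array([px[0],px[1],1.]);return -R.T@t,d/np.linalg.norm(d)
def atz(f,px,z):
    c,d=ray(f,px);return c+d*(z-c[2])/d[2]
def proj(f,X):
    p=np.array(f["K"])@(np.array(f["R"])@np.array(X,float)+np.array(f["t"]));return p[:2]/p[2]
E
python3 - <<'E'
from h import *
s=arm.observe();print({k:np.round(v,3) for k,v in s.items()})
for n in("scene","top"):
    f=arm.grab_frame(n);cv2.imwrite(f"pics/{n}0.png",f["image"]);print(n,np.round(ray(f,(256,192)),2),np.array(f["K"])[0,0])
    for q in("head_a","spindle_a","nut_a","cover_a","rib_a","amber_bottle","reagent_bottle"):
        print(q,[(np.round(d["location"],1).tolist(),round(d["confidence"],2),int(d["pixels"].sum())) for d in arm.trace(q,f)])
E
```

```text
pics
{'time_s': np.float64(0.0), 'qpos': array([-1.2  ,  0.616, -0.013,  1.425,  0.008,  1.103, -0.04 ]), 'joint_velocities': array([-0.001, -0.   , -0.   , -0.   , -0.   , -0.001, -0.   ]), 'joint_torque': array([-0.0000e+00, -4.6921e+01,  2.5900e-01, -1.7103e+01,  1.0000e-02,
        1.0000e-02, -0.0000e+00]), 'tcp_pos': array([251.473, 598.56 , 241.095]), 'eef_rot': array([-0.62 , -3.079,  0.004]), 'ft_force': array([-0.732,  0.575,  0.229]), 'moment': array([0.001, 0.004, 0.063]), 'grip_force': np.float64(0.0), 'grip_width': np.float64(85.527)}
scene [[-4.3733e+02 -4.1698e+02  8.3489e+02]
 [ 7.6000e-01  3.1000e-01 -5.7000e-01]] 434.19672266155413
head_a [([188.3, 208.7], 0.91, 679), ([212.2, 317.0], 0.89, 753), ([201.4, 257.6], 0.87, 607)]
spindle_a [([208.9, 315.9], 0.81, 749), ([201.3, 256.7], 0.69, 635), ([190.5, 209.1], 0.56, 645)]
nut_a [([200.3, 316.2], 0.74, 179), ([194.1, 257.2], 0.57, 166), ([181.2, 209.7], 0.43, 154)]
cover_a [([242.3, 305.2], 0.97, 1363), ([216.1, 172.9], 0.64, 1128), ([222.9, 234.0], 0.55, 1226)]
rib_a [([218.0, 172.5], 0.83, 1104), ([238.2, 301.9], 0
[... 260 characters left out ...]
02 -9.90000e-01]] 389.9229048426044
head_a [([164.7, 203.9], 0.93, 1229), ([158.9, 329.6], 0.71, 1214), ([171.4, 263.8], 0.58, 1224)]
spindle_a [([156.9, 330.6], 0.66, 1302), ([165.3, 200.3], 0.66, 1243), ([166.3, 264.7], 0.59, 1234), ([159.1, 201.4], 0.37, 112)]
nut_a [([159.7, 199.9], 0.6, 165), ([159.8, 326.8], 0.45, 180), ([168.3, 262.1], 0.43, 112)]
cover_a [([222.3, 259.7], 0.78, 1055), ([224.5, 341.1], 0.63, 1197), ([234.0, 193.6], 0.58, 1163)]
rib_a [([221.8, 264.0], 0.85, 1112), ([221.9, 340.1], 0.72, 1079), ([237.0, 193.6], 0.66, 1143), ([158.6, 330.6], 0.34, 1323)]
amber_bottle [([146.5, 145.8], 0.63, 639)]
reagent_bottle [([177.7, 394.9], 0.94, 715), ([169.3, 265.9], 0.67, 1228)]
```

```bash
python3 - <<'E'
import cv2
a=cv2.imread("pics/top0.png")[110:280,110:430];cv2.imwrite("pics/top0c.png",cv2.resize(a,(800,425),interpolation=cv2.INTER_CUBIC))
a=cv2.imread("pics/scene0.png")[130:280,130:430];cv2.imwrite("pics/scene0c.png",cv2.resize(a,(800,400),interpolation=cv2.INTER_CUBIC))
E
```

```text
(no output)
```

View pics/top0c.png

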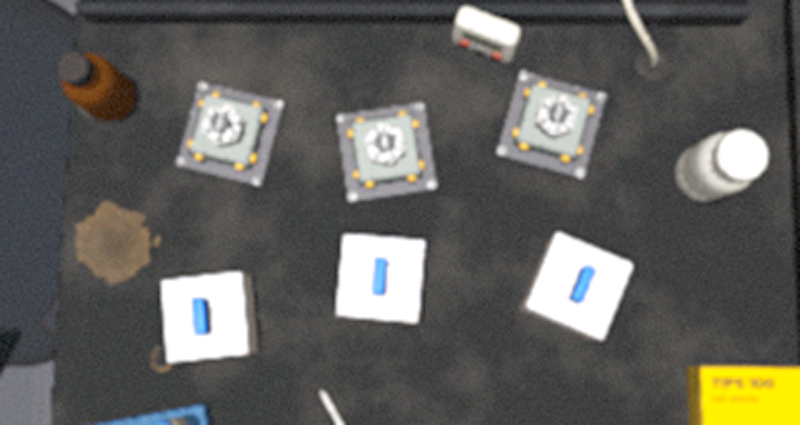

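View pics/scene0c.png

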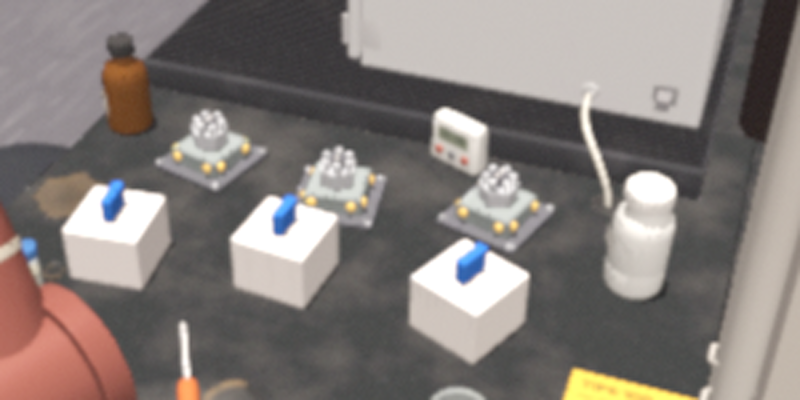

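```bash
cat >> h.py <<'E'
from scipy.optimize import minimize
from scipy.ndimage import map_coordinates
def avg(name,n=3):
    fs=[arm.grab_frame(name) for _ in range(n)];f=dict(fs[-1]);f["avg"]=np.mean([g["image"].astype(float) for g in fs],0);f["g"]=f["avg"].mean(2);return f
def sq(h,z,x,y,a):
    c=np.array([[h,h],[-h,h],[-h,-h],[h,-h]],float);R=np.array([[np.cos(a),-np.sin(a)],[np.sin(a),np.cos(a)]])
    return np.c_[c@R.T+[x,y],np.full(4,z)]
def score(fs,models,p):
    s=0
    for f in fs:
        for h,z,w in models:
            o=[]
            for d in(-4,4):
                P=sq(h+d,z,*p);pts=[]
                for i in range(4):
                    for t in np.linspace(.1,.9,25): pts.append(proj(f,P[i]*(1-t)+P[(i+1)%4]*t))
                pts=np.array(pts);o.append(map_coordinates(f["g"],[pts[:,1],pts[:,0]],order=1))
            s+=w*np.clip(o[0]-o[1],-20,80).mean()
    return s
def fit(fs,models,x,y,rng=25):
    best=min(((-score(fs,models,(x+dx,y+dy,a)),x+dx,y+dy,a) for dx in range(-rng,rng+1,6) for dy in range(-rng,rng+1,6) for a in np.arange(-.785,.785,.087)))
    r=minimize(lambda p:-score(fs,models,(p[0],p[1],p[2]/50)),[best[1],best[2],best[3]*50],method="Nelder-Mead",options=dict(initial_simplex=np.array([best[1],best[2],best[3]*50])+np.array([[0,0,0],[4,0,0],[0,4,0],[0,0,4]])))
    return np.array([r.x[0],r.x[1],r.x[2]/50,-r.fun])
HEAD=[(51,8,1.),(36,24,.5)]; COVER=[(42.5,66,1.)]
E
python3 - <<'E'
from h import *
T=avg("top");S=avg("scene")
tiles=[]
for nm,px in(("h1",(203,163)),("h2",(264,169)),("h3",(330,159))):
    x,y,_=atz(T,px,15)
    a=fit([T],HEAD,x,y);print(nm,"top",a.round(3)," scene",fit([S],HEAD,a[0],a[1]).round(3)," both",fit([T,S],HEAD,a[0],a[1]).round(3))
    c=proj(T,[a[0],a[1],62]);M=np.array([[16,0,130-16*c[0]],[0,16,130-16*c[1]]])
    t1=cv2.warpAffine(T["avg"].clip(0,255).astype(np.uint8),M,(260,260),flags=cv2.INTER_CUBIC)
    c=proj(S,[a[0],a[1],62]);M=np.array([[12,0,130-12*c[0]],[0,12,130-12*c[1]]])
    t2=cv2.warpAffine(S["avg"].clip(0,255).astype(np.uint8),M,(260,260),flags=cv2.INTER_CUBIC)
    tiles.append(np.vstack([t1,t2]))
cv2.imwrite("pics/nuts.png",np.hstack(tiles))
for nm,px in(("c1",(193,235)),("c2",(262,221)),("c3",(341,223))):
    x,y,_=atz(T,px,66)
    a=fit([T],COVER,x,y);print(nm,"top",a.round(3)," scene",fit([S],COVER,a[0],a[1]).round(3)," both",fit([T,S],COVER,a[0],a[1]).round(3))
for px in((70+0,0),):pass
for q in("amber_bottle","reagent_bottle"):
    d=[d for d in arm.trace(q,T)][0];print(q,atz(T,d["location"][::-1],66).round())
E
```

```text
h1 top [ 6.29251e+02  1.92164e+02 -2.32000e-01  9.47640e+01]  scene [ 6.30127e+02  1.92610e+02 -1.44000e-01  5.04510e+01]  both [ 6.29323e+02  1.92036e+02 -2.21000e-01  1.43973e+02]
h2 top [6.0974e+02 1.1325e+01 1.6200e-01 9.7363e+01]  scene [6.18677e+02 1.15340e+01 1.42000e-01 5.16920e+01]  both [6.10354e+02 1.06360e+01 1.59000e-01 1.43595e+02]
h3 top [ 6.43155e+02 -1.76788e+02 -2.79000e-01  9.63420e+01]  scene [ 6.43854e+02 -1.78830e+02 -2.61000e-01  6.54720e+01]  both [ 6.43036e+02 -1.77727e+02 -2.77000e-01  1.59645e+02]
c1 top [4.16058e+02 1.98917e+02 1.01000e-01 8.00000e+01]  scene [4.16382e+02 1.96289e+02 1.34000e-01 5.70810e+01]  both [4.16359e+02 1.96692e+02 1.28000e-01 1.36179e+02]
c2 top [ 4.61419e+02  1.22930e+01 -9.60000e-02  8.00000e+01]  scene [ 4.60481e+02  9.97600e+00 -6.50000e-02  5.54710e+01]  both [ 4.60662e+02  1.09530e+01 -7.00000e-02  1.32742e+02]
c3 top [ 4.54693e+02 -1.94612e+02 -3.97000e-01  8.00000e+01]  scene [ 4.53422e+02 -1.99464e+02 -3.97000e-01  6.04260e+01]  both [ 4.54127e+02 -1.97867e+02 -3.96000e-01  1.36778e+02]
amber_bottle [664. 331.  66.]
reagent_bottle [ 582. -338.   66.]
```

View pics/nuts.png

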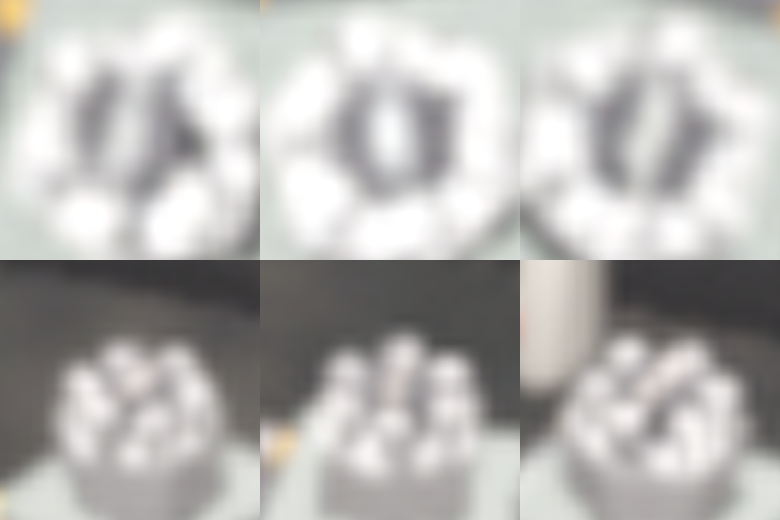

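```bash
cat >> h.py <<'E'
from scipy.spatial.transform import Rotation as Ro
def go(x,y,z,psi,period=np.pi):
    """print move to TCP x,y,z with tool y axis direction psi (world yaw), modulo period"""
    s=arm.observe();R=Ro.from_rotvec(s["eef_rot"]).as_matrix()
    d=R.T@(np.array([x,y,z])-s["tcp_pos"])/10
    cur=np.arctan2(R[1,1],R[0,1]);dp=(cur-psi+period/2)%period-period/2  # +turn = clockwise from above
    print("tcp",s["tcp_pos"].round(1),"tilt",R[:,2].round(3),"F",s["ft_force"].round(1),"w",s["grip_width"].round(1),"gf",s["grip_force"].round(1),"t",s["time_s"].round(1),"q7",s["qpos"][6].round(2),"| shift cm",d.round(2),"turn",round(dp,3),"tooly",round(cur,3))
E
python3 - <<'E'
from h import *
T=avg("top",6);S=avg("scene",4)
H=[(629.3,192.1,-.23),(609.9,11.2,.16),(643.1,-177.5,-.278)]
ph=np.linspace(0,2*np.pi,180,endpoint=False)
for x,y,a in H:
    out=[]
    for f in(T,S):
      for r in(12,14,16):
        P=np.array([proj(f,[x+r*np.cos(p),y+r*np.sin(p),63]) for p in ph])
        v=map_coordinates(f["g"],[P[:,1],P[:,0]],order=1)
        c=-(v*np.exp(6j*ph)).mean();out.append((round((np.angle(c)/6-a)%1.047,2),round(abs(c),1)))
    print(x,y,out)
s=arm.observe()
go(609.9,11.2,160,.16,np.pi/3); print(Ro.from_rotvec(s["eef_rot"]).as_matrix().round(3))
E
```

```text
629.3 192.1 [(np.float64(0.52), np.float64(6.8)), (np.float64(0.44), np.float64(7.6)), (np.float64(0.38), np.float64(6.9)), (np.float64(0.48), np.float64(2.5)), (np.float64(0.44), np.float64(4.0)), (np.float64(0.43), np.float64(5.8))]
609.9 11.2 [(np.float64(0.68), np.float64(4.8)), (np.float64(0.6), np.float64(4.4)), (np.float64(0.54), np.float64(3.7)), (np.float64(0.67), np.float64(4.7)), (np.float64(0.66), np.float64(7.5)), (np.float64(0.65), np.float64(10.0))]
643.1 -177.5 [(np.float64(0.61), np.float64(4.5)), (np.float64(0.51), np.float64(4.2)), (np.float64(0.43), np.float64(4.7)), (np.float64(0.61), np.float64(6.8)), (np.float64(0.57), np.float64(9.1)), (np.float64(0.54), np.float64(10.3))]Traceback (most recent call last):
  File "<stdin>", line 14, in <module>
  File "h.py", line 40, in go
    print("tcp",s["tcp_pos"].round(1),"tilt",R[:,2].round(3),"F",s["ft_force"].round(1),"w",s["grip_width"].round(1),"gf",s["grip_force"].round(1),"t",s["time_s"].round(1),"q7",s["qpos"][6].round(2),"| shift cm",d.round(2),"turn",round(dp,3),"tooly",round(cur,3))
                                                                                            ^^^^^^^^^^^^^^^^^^^^^
AttributeError: 'float' object has no attribute 'round'
```

```bash
sed -i 's/s\["grip_width"\].round(1)/round(float(s["grip_width"]),1)/;s/s\["grip_force"\].round(1)/round(float(s["grip_force"]),1)/;s/s\["time_s"\].round(1)/round(float(s["time_s"]),2)/;s/s\["qpos"\]\[6\].round(2)/round(float(s["qpos"][6]),2)/' h.py
python3 -c "
from h import *
go(629.3,192.1,150,-.23+.44,np.pi/3);print(Ro.from_rotvec(arm.observe()['eef_rot']).as_matrix().round(3))"
```

```text
tcp [251.7 599.1 242.2] tilt [-0.    -0.001 -1.   ] F [-1.3 -1.2 -2. ] w 85.4 gf 0.0 t 1.7 q7 -0.04 | shift cm [-50.58 -22.89   9.23] turn -0.084 tooly 1.173
[[-0.922  0.387 -0.   ]
 [ 0.387  0.922 -0.001]
 [ 0.    -0.001 -1.   ]]
```

arm_command([
  [[-4.6,-2.08,0.4,0],[-4.6,-2.08,0.4,0],[-4.6,-2.08,0.4,0],[-4.6,-2.08,0.4,0],[-4.6,-2.08,0.8,0],[-4.6,-2.08,0.8,0],[-4.6,-2.08,0.8,0],[-4.6,-2.08,0.8,0],[-4.6,-2.08,0.8,0],[-4.6,-2.08,0.8,0],[-4.6,-2.08,1,-0.084],[0,0,0,0]],
], jaw=6.5)

```text
time_s: 3.2
tcp_pos: [633.9, 185.2, 167.8]
eef_rot: [0.505, 3.096, -0.006]
ft_force: [0.4, -0.3, -0.4]
grip_width: 64.9
grip_force: 0.0
```

```bash
python3 -c "
from h import *
go(629.3,192.1,46,-.23+.44,np.pi/3)"
```

```text
tcp [633.9 185.2 167.8] tilt [ 0.004 -0.004 -1.   ] F [ 0.4 -0.3 -0.4] w 64.9 gf 0.0 t 3.2 q7 0.91 | shift cm [ 0.72  0.55 12.18] turn -0.01 tooly 1.247
```

arm_command([
  [[0.7,0.5,4,-0.01],[0,0,3,0],[0,0,0,0],[0,0,0,0]],
])

```text
time_s: 3.7
tcp_pos: [625.8, 200.1, 100.0]
eef_rot: [0.474, 3.102, 0.003]
ft_force: [0.0, -0.0, 0.5]
grip_width: 65.2
grip_force: 0.0
```

```bash
python3 -c "
from h import *
go(629.3,192.1,46,-.23+.44,np.pi/3)"
```

```text
tcp [625.8 200.1 100. ] tilt [ 0.003  0.001 -1.   ] F [ 0.  -0.   0.5] w 65.2 gf 0.0 t 3.7 q7 0.9 | shift cm [-0.56 -0.68  5.4 ] turn 0.01 tooly 1.267
```

arm_command([
  [[-0.56,-0.68,0,0.01],[0,0,0,0],[0,0,2.5,0],[0,0,2.4,0],[0,0,0,0],[0,0,0,0],[0,0,0,0]],
])

```text
time_s: 4.58
tcp_pos: [628.8, 191.3, 50.8]
eef_rot: [0.491, 3.101, 0.002]
ft_force: [0.5, 0.8, 1.3]
grip_width: 65.1
grip_force: 0.0
```

```bash
python3 -c "
from h import *
go(629.3,192.1,46,-.23+.44,np.pi/3)
for n in('scene','top'):
  f=arm.grab_frame(n);c=proj(f,[629,192,50]).astype(int);a=f['image'][c[1]-30:c[1]+30,c[0]-40:c[0]+40];cv2.imwrite('pics/n1%s.png'%n,cv2.resize(a,(400,300),interpolation=2))
cv2.imwrite('pics/n1.png',np.hstack([cv2.imread('pics/n1scene.png'),cv2.imread('pics/n1top.png')]))"
```

```text
tcp [628.8 191.3  50.8] tilt [ 0.003  0.001 -1.   ] F [0.5 0.8 1.3] w 65.1 gf 0.0 t 4.58 q7 0.9 | shift cm [-0.02  0.09  0.48] turn -0.0 tooly 1.257
```

View pics/n1.png

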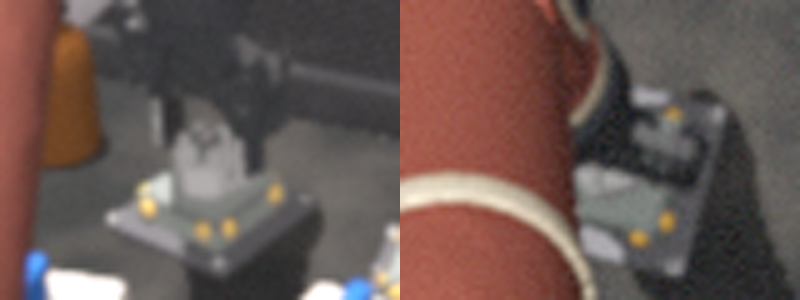

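The scene half shows the fingers straddling the nut (near (205,160) in the crop). In the top half the arm hides most of the head. I'll go lower and close.

arm_command([
  [[0,0.1,0.5,0],[0,0,0,0]],
])

```text
time_s: 4.92
tcp_pos: [627.7, 192.0, 43.8]
eef_rot: [-0.49, -3.102, 0.001]
ft_force: [-0.1, -0.5, -0.4]
grip_width: 65.1
grip_force: 0.0
```

arm_command([
  [[0,0,0,0],[0,0,0,0],[0,0,0,0],[0,0,0,0],[0,0,0,0]],
], jaw=3.5, squeeze=60)

```text
time_s: 5.55
tcp_pos: [628.2, 192.2, 44.7]
eef_rot: [0.49, 3.103, 0.0]
ft_force: [-2.0, -0.4, 4.4]
grip_width: 38.9
grip_force: 61.6
```

```bash
python3 -c "
from h import *
go(629.3,192.1,46,-.23,np.pi/3);print(arm.observe()['moment'])"
```

```text
tcp [628.2 192.2  44.7] tilt [ 0.  0. -1.] F [-2.  -0.4  4.4] w 38.9 gf 61.6 t 5.55 q7 0.9 | shift cm [-0.11  0.02 -0.13] turn 0.44 tooly 1.257
[0.06304518 0.23008615 0.13777514]
```

arm_command([
  [[0,0,0,0.11],[0,0,0,0.11],[0,0,0,0.11],[0,0,0,0.105],[0,0,0,0],[0,0,0,0],[0,0,0,0]],
])

```text
time_s: 6.42
tcp_pos: [628.2, 192.2, 44.7]
eef_rot: [-1.148, -2.924, -0.001]
ft_force: [-1.9, 0.4, 4.9]
grip_width: 38.9
grip_force: 60.4
```

```bash
python3 -c "
from h import *
go(629.3,192.1,46,-.23,np.pi/3);print(arm.observe()['moment'])"
```

```text
tcp [628.2 192.2  44.7] tilt [ 0.     0.001 -1.   ] F [-1.9  0.4  4.9] w 38.9 gf 60.4 t 6.42 q7 0.58 | shift cm [-0.08  0.07 -0.13] turn 0.005 tooly 0.822
[ 0.05009872  0.28810465 -0.15454593]
```

arm_command([
  [[0,0,0,0],[0,0,0,0],[0,0,-1,0],[0,0,-3,0],[0,0,-3,0],[0,0,0,0],[0,0,0,0]],
], jaw=6.5)

```text
time_s: 7.3
tcp_pos: [627.7, 191.9, 114.0]
eef_rot: [-1.148, -2.923, 0.001]
ft_force: [0.1, -0.3, 0.2]
grip_width: 65.1
grip_force: 0.0
```

```bash
python3 -c "
from h import *
go(609.5,11.2,110,.16+.65,np.pi/3)"
```

```text
tcp [627.7 191.9 114. ] tilt [-0.001 -0.    -1.   ] F [ 0.1 -0.3  0.2] w 65.1 gf 0.0 t 7.3 q7 0.57 | shift cm [-10.97 -14.48   0.41] turn 0.012 tooly 0.822
```

arm_command([
  [[-2.74,-3.62,0,0.012],[-2.74,-3.62,0,0],[-2.74,-3.62,0,0],[-2.74,-3.62,0,0],[0,0,1.5,0],[0,0,1.5,0],[0,0,0,0],[0,0,0,0],[0,0,0,0]],
])

```text
time_s: 8.43
tcp_pos: [608.7, 12.3, 84.7]
eef_rot: [1.164, 2.917, 0.001]
ft_force: [-0.3, 0.5, 0.1]
grip_width: 65.2
grip_force: 0.0
```

```bash
python3 -c "
from h import *
go(609.5,11.2,45,.16+.65,np.pi/3)"
```

```text
tcp [608.7  12.3  84.7] tilt [ 0.001  0.    -1.   ] F [-0.3  0.5  0.1] w 65.2 gf 0.0 t 8.43 q7 0.83 | shift cm [-0.14 -0.03  3.97] turn 0.001 tooly 0.811
```

arm_command([
  [[-0.1,0,2,0],[0,0,1.9,0],[0,0,0,0],[0,0,0,0]],
])

```text
time_s: 8.93
tcp_pos: [609.3, 10.9, 45.6]
eef_rot: [1.166, 2.917, 0.0]
ft_force: [-0.4, 0.0, -0.0]
grip_width: 65.2
grip_force: 0.0
```

arm_command([
  [[0,0,0,0],[0,0,0,0],[0,0,0,0],[0,0,0,0],[0,0,0,0]],
], jaw=3.5)

```text
time_s: 9.55
tcp_pos: [609.5, 10.8, 46.4]
eef_rot: [1.165, 2.916, 0.001]
ft_force: [-1.2, -0.4, 5.9]
grip_width: 38.8
grip_force: 60.7
```

```bash
python3 -c "
from h import *
go(609.5,11.2,45,.16,np.pi/3)
T=avg('top',4)
"
```

```text
tcp [609.5  10.8  46.4] tilt [ 0.001 -0.    -1.   ] F [-1.2 -0.4  5.9] w 38.8 gf 60.7 t 9.55 q7 0.83 | shift cm [0.03 0.03 0.14] turn -0.397 tooly 0.81
```

arm_command([
  [[0,0,0,0.13],[0,0,0,0.13],[0,0,0,0.13],[0,0,0,0.13],[0,0,0,0.125],[0,0,0,0],[0,0,0,0],[0,0,0,0]],
])

```text
time_s: 10.75
tcp_pos: [608.7, 10.3, 46.4]
eef_rot: [-2.033, -2.395, 0.0]
ft_force: [-2.8, 0.2, 6.9]
grip_width: 38.2
grip_force: 60.3
```

```bash
python3 -c "
from h import *
go(609.5,11.2,45,.16,np.pi/3)
"
```

```text
tcp [608.7  10.3  46.4] tilt [-0.  0. -1.] F [-2.8  0.2  6.9] w 38.2 gf 60.3 t 10.75 q7 0.37 | shift cm [0.07 0.1  0.14] turn 0.003 tooly 0.163
```

arm_command([
  [[0,0,0,0],[0,0,0,0],[0,0,-1,0],[0,0,-3,0],[0,0,-3,0],[0,0,0,0],[0,0,0,0]],
], jaw=6.5)

```text
time_s: 11.62
tcp_pos: [608.5, 11.0, 115.0]
eef_rot: [-2.03, -2.397, 0.001]
ft_force: [-0.3, -0.7, -0.0]
grip_width: 64.7
grip_force: 0.0
```

```bash
python3 -c "
from h import *
go(642.6,-177.5,85,-.278+.55,np.pi/3)
"
```

```text
tcp [608.5  11.  115. ] tilt [-0.001  0.    -1.   ] F [-0.3 -0.7 -0. ] w 64.7 gf 0.0 t 11.62 q7 0.35 | shift cm [-19.16   0.26   3.  ] turn -0.107 tooly 0.165
```

arm_command([
  [[-4.79,0.07,0,0],[-4.79,0.07,0,0],[-4.79,0.07,0,0],[-4.79,0.07,0,0],[0,0,1.5,-0.107],[0,0,1.5,0],[0,0,0,0],[0,0,0,0],[0,0,0,0]],
])

```text
time_s: 12.75
tcp_pos: [643.7, -177.1, 85.9]
eef_rot: [1.898, 2.502, 0.001]
ft_force: [0.2, -0.2, 0.2]
grip_width: 64.7
grip_force: 0.0
```

```bash
python3 -c "
from h import *
go(642.6,-177.5,45,-.278+.55,np.pi/3)
"
```

```text
tcp [ 643.7 -177.1   85.9] tilt [ 0.001 -0.    -1.   ] F [ 0.2 -0.2  0.2] w 64.7 gf 0.0 t 12.75 q7 0.69 | shift cm [-0.   -0.12  4.09] turn 0.001 tooly 0.273
```

arm_command([
  [[0,-0.1,2,0],[0,0,2,0],[0,0,0,0],[0,0,0,0]],
])

```text
time_s: 13.25
tcp_pos: [642.6, -178.1, 45.6]
eef_rot: [1.899, 2.502, 0.0]
ft_force: [0.9, 0.9, 0.5]
grip_width: 65.0
grip_force: 0.0
```

arm_command([
  [[0,0,0,0],[0,0,0,0],[0,0,0,0],[0,0,0,0],[0,0,0,0]],
], jaw=3.5)

```text
time_s: 13.88
tcp_pos: [642.7, -178.3, 46.5]
eef_rot: [1.898, 2.501, 0.001]
ft_force: [-1.6, -0.3, 6.4]
grip_width: 38.5
grip_force: 60.8
```

```bash
python3 -c "
from h import *
go(642.6,-177.5,45,-.278,np.pi/3)
"
```

```text
tcp [ 642.7 -178.3   46.5] tilt [ 0.001 -0.001 -1.   ] F [-1.6 -0.3  6.4] w 38.5 gf 60.8 t 13.88 q7 0.7 | shift cm [0.08 0.01 0.15] turn -0.497 tooly 0.272
```

arm_command([
  [[0,0,0,0.11],[0,0,0,0.11],[0,0,0,0.11],[0,0,0,0.11],[0,0,0,0.105],[0,0,0,0],[0,0,0,0],[0,0,0,0]],
])

```text
time_s: 14.88
tcp_pos: [641.5, -178.3, 46.5]
eef_rot: [-2.504, -1.896, 0.001]
ft_force: [-4.0, 0.8, 7.6]
grip_width: 38.6
grip_force: 61.1
```

arm_command([
  [[0,0,0,0],[0,0,0,0],[0,0,-1,0],[0,0,-4,0],[0,0,-4,0],[0,0,-4,0],[0,0,0,0]],
], jaw=6.5)

```text
time_s: 15.75
tcp_pos: [644.7, -179.3, 180.3]
eef_rot: [2.497, 1.894, 0.008]
ft_force: [0.4, -0.1, 0.6]
grip_width: 64.9
grip_force: 0.0
```

```bash
python3 -c "
from h import *
go(454.1,-197.9,170,-.396+np.pi/2)
"
```

```text
tcp [ 644.7 -179.3  180.3] tilt [ 0.009 -0.003 -1.   ] F [ 0.4 -0.1  0.6] w 64.9 gf 0.0 t 15.75 q7 0.23 | shift cm [ -6.92 -17.86   0.86] turn -1.448 tooly -0.273
```

arm_command([
  [[-1.73,-4.46,0.2,0],[-1.73,-4.46,0.2,0],[-1.73,-4.46,0.2,0],[-1.73,-4.46,0.2,0],[0,0,0,-0.181],[0,0,0,-0.181],[0,0,0,-0.181],[0,0,0,-0.181],[0,0,0,-0.181],[0,0,0,-0.181],[0,0,0,-0.181],[0,0,0,-0.181]],
], jaw=4.5)

```text
time_s: 17.25
tcp_pos: [451.3, -196.4, 166.9]
eef_rot: [-0.608, -3.081, -0.0]
ft_force: [0.3, -0.2, 0.8]
grip_width: 45.0
grip_force: 0.0
```

```bash
python3 - <<'E'
from h import *
T=avg("top",5);S=avg("scene",4)
H=[(629,192.2,-.23),(609.5,11,.16),(642.9,-177.9,-.278)]
ph=np.linspace(0,2*np.pi,180,endpoint=False);tiles=[]
for x,y,a in H:
    out=[]
    for f in(T,S):
      for r in(12,14,16):
        P=np.array([proj(f,[x+r*np.cos(p),y+r*np.sin(p),63]) for p in ph])
        v=map_coordinates(f["g"],[P[:,1],P[:,0]],order=1)
        c=-(v*np.exp(6j*ph)).mean();out.append((round(float((np.angle(c)/6-a+.52)%1.047-.52),2),round(float(abs(c)),1)))
    print(x,y,out,fit([T],HEAD,x,y).round(3),fit([S],HEAD,x,y).round(3))
    tt=[]
    for f,k in((T,16),(S,12)):
        c=proj(f,[x,y,62]);M=np.array([[k,0,130-k*c[0]],[0,k,130-k*c[1]]])
        tt.append(cv2.warpAffine(f["avg"].clip(0,255).astype(np.uint8),M,(260,260),flags=cv2.INTER_CUBIC))
    tiles.append(np.vstack(tt))
cv2.imwrite("pics/nuts2.png",np.hstack(tiles))
go(454.1,-197.9,91,-.396+np.pi/2)
E
```

```text
629 192.2 [(0.11, 6.4), (0.05, 5.4), (-0.05, 3.5), (-0.0, 3.4), (0.0, 5.8), (-0.01, 8.1)] [ 6.29280e+02  1.92164e+02 -2.33000e-01  9.74810e+01] [ 6.31569e+02  1.90089e+02 -2.36000e-01  5.55400e+01]
609.5 11 [(0.04, 4.0), (-0.03, 2.1), (-0.13, 1.9), (0.01, 4.8), (0.01, 8.0), (-0.0, 10.6)] [6.09774e+02 1.16020e+01 1.57000e-01 9.88990e+01] [6.18984e+02 1.15420e+01 1.43000e-01 5.13610e+01]
642.9 -177.9 [(-0.01, 3.9), (-0.07, 4.7), (-0.13, 4.3), (-0.03, 1.9), (0.0, 3.0), (0.02, 4.8)] [ 6.43356e+02 -1.76890e+02 -2.81000e-01  9.88650e+01] [ 6.42315e+02 -1.78405e+02 -2.69000e-01  6.70280e+01]
tcp [ 451.8 -196.4  167.3] tilt [-0. -0. -1.] F [ 0.5 -0.  -0. ] w 45.1 gf 0.0 t 17.7 q7 1.54 | shift cm [-0.27 -0.04  7.63] turn -0.001 tooly 1.174
```

View pics/nuts2.png

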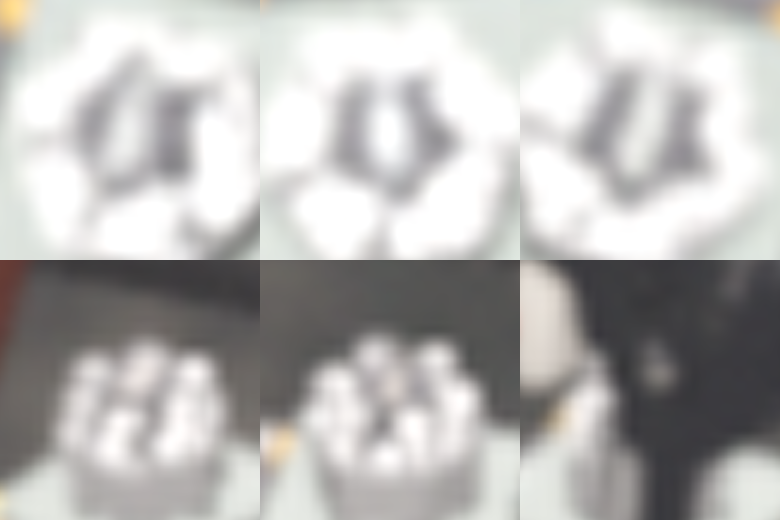

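arm_command([
  [[-0.27,0,2.5,0],[0,0,3,0],[0,0,3,0],[0,0,0,0],[0,0,0,0],[0,0,0,0]],
])

```text
time_s: 18.45
tcp_pos: [455.2, -197.9, 83.6]
eef_rot: [0.617, 3.078, -0.001]
ft_force: [0.4, -0.2, -0.2]
grip_width: 45.1
grip_force: 0.0
```

arm_command([
  [[0,0,0,0],[0,0,0,0],[0,0,0,0],[0,0,0,0],[0,0,0,0]],
], jaw=0.8, squeeze=80)

```text
time_s: 19.08
tcp_pos: [454.7, -197.4, 82.8]
eef_rot: [0.617, 3.08, 0.0]
ft_force: [-0.4, 1.9, 5.4]
grip_width: 12.7
grip_force: 79.6
```

arm_command([
  [[0,0,-1,0],[0,0,-3,0],[0,0,-4,0],[0,0,-3,0],[0,0,0,0],[0,0,0,0],[0,0,0,0]],
])

```text
time_s: 19.95
tcp_pos: [453.2, -197.2, 190.9]
eef_rot: [-0.617, -3.077, -0.001]
ft_force: [0.4, 0.9, -1.7]
grip_width: 12.7
grip_force: 78.6
```

```bash
python3 -c "
from h import *
go(642.6,-178,193,-.278+np.pi/2)
for n in('scene','top'):
  f=arm.grab_frame(n);c=proj(f,[452,-197,160]).astype(int);a=f['image'][c[1]-45:c[1]+45,c[0]-60:c[0]+60];cv2.imwrite('pics/c3%s.png'%n,cv2.resize(a,(400,300),interpolation=2))
cv2.imwrite('pics/c3.png',np.hstack([cv2.imread('pics/c3scene.png'),cv2.imread('pics/c3top.png')]))
"
```

```text
tcp [ 453.2 -197.2  190.9] tilt [-0.003  0.001 -1.   ] F [ 0.4  0.9 -1.7] w 12.7 gf 78.6 t 19.95 q7 1.55 | shift cm [-16.73   9.08  -0.28] turn -0.118 tooly 1.175
```

View pics/c3.png

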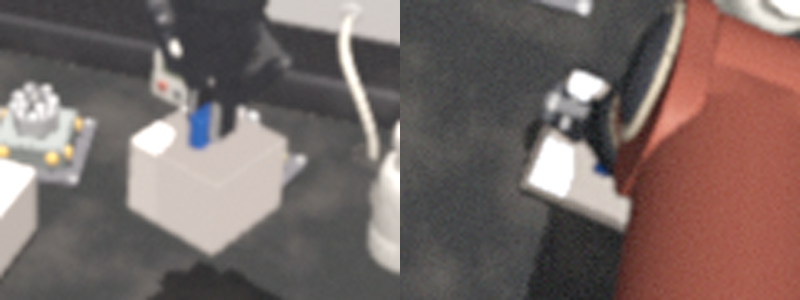

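arm_command([
  [[-3.35,1.82,0,0],[-3.35,1.82,0,0],[-3.35,1.82,0,0],[-3.35,1.82,0,0],[-3.33,1.8,0,0],[0,0,2,-0.118],[0,0,2,0],[0,0,0,0],[0,0,0,0],[0,0,0,0]],
])

```text
time_s: 21.3
tcp_pos: [644.3, -178.5, 153.4]
eef_rot: [0.435, 3.109, -0.0]
ft_force: [-0.4, -1.0, -1.1]
grip_width: 12.5
grip_force: 78.6
```

```bash
python3 -c "
from h import *
go(642.7,-178,111,-.278+np.pi/2)
S=avg('scene',3);z=arm.observe()['tcp_pos'][2];print(fit([S],[(42.5,66+z-82.8,1.)],642,-178))
"
```

```text
tcp [ 644.3 -178.5  153.4] tilt [ 0.002 -0.001 -1.   ] F [-0.4 -1.  -1.1] w 12.5 gf 78.6 t 21.3 q7 1.52 | shift cm [0.17 0.01 4.24] turn 0.0 tooly 1.293
[ 6.48397151e+02 -1.81706189e+02 -3.19075719e-01  2.90948489e+01]
```

arm_command([
  [[0.17,0,2,0],[0,0,1.5,0],[0,0,0,0],[0,0,0.4,0],[0,0,0.4,0],[0,0,0.3,0],[0,0,0,0],[0,0,0,0]],
])

```text
time_s: 22.45
tcp_pos: [642.2, -177.7, 106.5]
eef_rot: [0.435, 3.111, 0.0]
ft_force: [0.5, 0.2, -1.2]
grip_width: 12.3
grip_force: 78.6
```

arm_command([
  [[0,0,0.2,0],[0,0,0,0],[0,0,0,0]],
])

```text
time_s: 22.82
tcp_pos: [642.3, -177.1, 104.8]
eef_rot: [0.434, 3.111, 0.001]
ft_force: [-1.0, 2.6, 3.9]
grip_width: 12.3
grip_force: 79.2
```

```bash
python3 -c "
from h import *
go(642.7,-178,91,-.278+np.pi/2);print(arm.observe()['moment'])
"
```

```text
tcp [ 642.3 -177.1  104.8] tilt [ 0.001  0.001 -1.   ] F [-1.   2.6  3.9] w 12.3 gf 79.2 t 22.82 q7 1.51 | shift cm [-0.06 -0.07  1.38] turn 0.001 tooly 1.294
[0.59254698 0.23271208 0.06297901]
```

arm_command([
  [[0,0,0.15,0],[0,0,0.15,0],[0,0,0,0]],
])

```text
time_s: 23.2
tcp_pos: [642.6, -177.7, 101.6]
eef_rot: [0.434, 3.11, 0.0]
ft_force: [0.6, 2.2, 2.3]
grip_width: 12.2
grip_force: 79.1
```

arm_command([
  [[0,0,0.15,0],[0,0,0.15,0],[0,0,0,0]],
])

```text
time_s: 23.58
tcp_pos: [642.8, -177.9, 99.9]
eef_rot: [0.434, 3.109, -0.0]
ft_force: [-1.4, 2.5, 9.1]
grip_width: 12.7
grip_force: 80.0
```

arm_command([
  [[0,0,0.15,0],[0,0,0.15,0],[0,0,0,0]],
])

```text
time_s: 23.95
tcp_pos: [643.1, -178.2, 96.6]
eef_rot: [0.434, 3.108, -0.001]
ft_force: [0.2, 0.8, 5.7]
grip_width: 12.4
grip_force: 79.5
```

arm_command([
  [[0,0,0.15,0],[0,0,0.15,0],[0,0,0,0]],
])

```text
time_s: 24.32
tcp_pos: [641.6, -177.2, 91.0]
eef_rot: [-0.434, -3.11, -0.001]
ft_force: [1.0, 2.0, -4.0]
grip_width: 13.0
grip_force: 78.4
```

arm_command([
  [[0,0,0.2,0],[0,0,0,0],[0,0,0,0]],
])

```text
time_s: 24.7
tcp_pos: [641.8, -177.2, 90.9]
eef_rot: [-0.434, -3.111, -0.001]
ft_force: [-1.7, 3.7, 5.6]
grip_width: 12.6
grip_force: 79.5
```

arm_command([
  [[0,0,0.2,0],[0,0,0,0],[0,0,0,0]],
])

```text
time_s: 25.08
tcp_pos: [641.8, -177.0, 90.8]
eef_rot: [-0.434, -3.111, -0.001]
ft_force: [-4.1, 5.6, 12.8]
grip_width: 12.6
grip_force: 80.9
```

arm_command([
  [[0,0,-0.4,0],[0,0,0,0],[0,0,0,0],[0,0,-2,0],[0,0,-4,0],[0,0,-4,0],[0,0,0,0],[0,0,0,0]],
], jaw=4.5)

```text
time_s: 26.08
tcp_pos: [641.3, -178.0, 191.4]
eef_rot: [-0.435, -3.11, 0.0]
ft_force: [-0.5, -0.5, -0.9]
grip_width: 44.9
grip_force: 0.0
```

```bash
python3 - <<'E'
from h import *
T=avg("top",3);S=avg("scene",3)
print("c2",fit([T],COVER,461,11).round(3),fit([S],COVER,461,11).round(3),fit([T,S],COVER,461,11).round(3))
print("c1",fit([T],COVER,416,197).round(3),fit([S],COVER,416,197).round(3),fit([T,S],COVER,416,197).round(3))
go(460.7,11,170,-.08+np.pi/2)
E
```

```text
c2 [ 4.61333e+02  1.20000e+01 -8.90000e-02  8.00000e+01] [ 4.61682e+02  1.01190e+01 -6.80000e-02  5.00960e+01] [ 4.61644e+02  1.10080e+01 -7.20000e-02  1.27582e+02]
c1 [4.17667e+02 1.98667e+02 1.38000e-01 8.00000e+01] [3.91907e+02 1.97016e+02 2.23000e-01 3.46600e+00] [4.16352e+02 2.00110e+02 1.30000e-01 8.29670e+01]
tcp [ 641.6 -177.8  191.2] tilt [-0.002  0.    -1.   ] F [-0.7 -0.4  0.6] w 45.0 gf 0.0 t 26.38 q7 1.52 | shift cm [22.57 13.19  2.16] turn -0.198 tooly 1.293
```

arm_command([
  [[4.51,2.64,0.4,0],[4.51,2.64,0.4,0],[4.51,2.64,0.4,0],[4.51,2.64,0.4,0],[4.53,2.63,0.4,0],[0,0,2,-0.1],[0,0,2,-0.098],[0,0,0,0],[0,0,0,0],[0,0,0,0]],
])

```text
time_s: 27.62
tcp_pos: [461.8, 10.8, 133.0]
eef_rot: [0.127, 3.137, 0.0]
ft_force: [-0.4, -0.3, 0.8]
grip_width: 45.0
grip_force: 0.0
```

```bash
python3 -c "
from h import *
go(461,11,83,-.08+np.pi/2)
S=avg('scene',3)
for h in(HEAD,[(42.5,74,1.)]): print(fit([S],h,642.5,-178).round(3))
c=proj(S,[642,-178,40]);k=10;M=np.array([[k,0,300-k*c[0]],[0,k,250-k*c[1]]])
cv2.imwrite('pics/h3on.png',cv2.warpAffine(S['avg'].astype(np.uint8),M,(600,500),flags=2))
"
```

```text
tcp [461.8  10.8 133. ] tilt [ 0.002 -0.    -1.   ] F [-0.4 -0.3  0.8] w 45.0 gf 0.0 t 27.62 q7 1.35 | shift cm [0.09 0.01 5.  ] turn -0.001 tooly 1.49
[ 6.48143e+02 -1.66388e+02  1.11000e-01  3.22730e+01]
[ 6.41503e+02 -1.80454e+02 -2.89000e-01  3.85450e+01]
```

View pics/h3on.png

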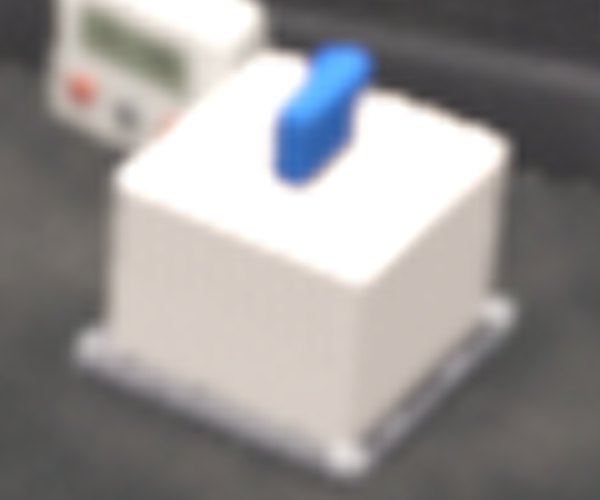

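The cover on head 3 sits flush on the flange on both visible sides: lower edges run from (110,345) to (350,440) to (500,305). Next is cover 2.

arm_command([
  [[0.09,0,2.5,0],[0,0,2.5,0],[0,0,0,0],[0,0,0,0],[0,0,0,0]],
])

```text
time_s: 28.4
tcp_pos: [461.0, 11.0, 83.3]
eef_rot: [0.125, 3.137, 0.0]
ft_force: [0.7, -0.1, -0.0]
grip_width: 45.1
grip_force: 0.0
```

arm_command([
  [[0,0,0,0],[0,0,0,0],[0,0,0,0],[0,0,0,0],[0,0,0,0]],
], jaw=0.8)

```text
time_s: 29.02
tcp_pos: [460.6, 11.3, 82.7]
eef_rot: [0.125, 3.138, 0.001]
ft_force: [0.2, 1.9, 5.0]
grip_width: 12.4
grip_force: 79.6
```

arm_command([
  [[0,0,-1,0],[0,0,-3,0],[0,0,-3,0],[0,0,-2,0],[0,0,0,0],[0,0,0,0],[0,0,0,0]],
])

```text
time_s: 29.9
tcp_pos: [459.4, 10.8, 171.2]
eef_rot: [-0.125, -3.136, 0.001]
ft_force: [0.1, -0.4, -2.0]
grip_width: 12.7
grip_force: 78.6
```

```bash
python3 -c "
from h import *
go(609.3,10.9,170,.159+np.pi/2)
"
```

```text
tcp [459.4  10.8 171.2] tilt [-0.003 -0.    -1.   ] F [ 0.1 -0.4 -2. ] w 12.7 gf 78.6 t 29.9 q7 1.36 | shift cm [-14.95   1.2    0.08] turn -0.239 tooly 1.491
```

arm_command([
  [[-3.74,0.3,0,0],[-3.74,0.3,0,0],[-3.74,0.3,0,0],[-3.73,0.3,0,0],[0,0,0,-0.12],[0,0,0,-0.119],[0,0,2,0],[0,0,1.5,0],[0,0,0,0],[0,0,0,0],[0,0,0,0]],
])

```text
time_s: 31.28
tcp_pos: [610.7, 11.1, 138.0]
eef_rot: [-0.25, 3.13, -0.0]
ft_force: [0.6, -0.5, -1.2]
grip_width: 12.7
grip_force: 78.7
```

```bash
python3 -c "
from h import *
go(609.3,10.9,105,.159+np.pi/2)
"
```

```text
tcp [610.7  11.1 138. ] tilt [ 0.001  0.    -1.   ] F [ 0.6 -0.5 -1.2] w 12.7 gf 78.7 t 31.27 q7 1.57 | shift cm [0.15 0.   3.3 ] turn 0.0 tooly 1.73
```

arm_command([
  [[0.13,0,2,0],[0,0,0,0],[0,0,0.5,0],[0,0,0.4,0],[0,0,0.2,0],[0,0,0,0],[0,0,0,0]],
])

```text
time_s: 32.15
tcp_pos: [609.1, 10.8, 106.5]
eef_rot: [-0.25, 3.131, -0.0]
ft_force: [0.3, -0.2, -1.8]
grip_width: 12.5
grip_force: 78.7
```

arm_command([
  [[0,0,0.15,0],[0,0,0.15,0],[0,0,0.1,0],[0,0,0.1,0],[0,0,0,0]],
])

```text
time_s: 32.78
tcp_pos: [609.6, 11.1, 102.4]
eef_rot: [-0.25, 3.13, 0.0]
ft_force: [-1.0, 0.5, 4.0]
grip_width: 12.6
grip_force: 79.7
```

arm_command([
  [[0,0,0.15,0],[0,0,0.15,0],[0,0,0,0]],
])

```text
time_s: 33.15
tcp_pos: [609.8, 11.1, 99.6]
eef_rot: [-0.25, 3.13, 0.0]
ft_force: [-2.2, 0.8, 9.9]
grip_width: 12.4
grip_force: 80.3
```

arm_command([
  [[0,0,0.15,0],[0,0,0.15,0],[0,0,0,0]],
])

```text
time_s: 33.52
tcp_pos: [609.8, 11.0, 95.8]
eef_rot: [-0.25, 3.129, 0.0]
ft_force: [0.1, 0.2, 2.7]
grip_width: 12.9
grip_force: 79.4
```

arm_command([
  [[0,0,0.15,0],[0,0,0.15,0],[0,0,0,0]],
])

```text
time_s: 33.9
tcp_pos: [608.3, 10.9, 90.9]
eef_rot: [0.25, -3.13, -0.0]
ft_force: [1.8, 0.1, -6.6]
grip_width: 12.7
grip_force: 78.3
```

arm_command([
  [[0,0,0.2,0],[0,0,0.1,0],[0,0,0,0],[0,0,0,0]],
])

```text
time_s: 34.4
tcp_pos: [608.4, 11.1, 90.7]
eef_rot: [0.25, -3.131, 0.0]
ft_force: [-2.8, 1.3, 7.3]
grip_width: 12.6
grip_force: 80.0
```

arm_command([
  [[0,0,0.2,0],[0,0,0,0],[0,0,0,0]],
])

```text
time_s: 34.78
tcp_pos: [608.3, 11.3, 90.6]
eef_rot: [0.251, -3.131, 0.0]
ft_force: [-6.6, 1.1, 16.1]
grip_width: 12.6
grip_force: 81.3
```

Home, with a hard stop at the expected height. I'll release and go to cover 1.

arm_command([
  [[0,0,-0.4,0],[0,0,0,0],[0,0,0,0],[0,0,-2,0],[0,0,-4,0],[0,0,-4,0],[0,0,0,0],[0,0,0,0]],
], jaw=4.5)

```text
time_s: 35.78
tcp_pos: [608.2, 10.6, 190.4]
eef_rot: [0.25, -3.13, 0.0]
ft_force: [-0.4, -0.4, -0.3]
grip_width: 45.2
grip_force: 0.0
```

```bash
python3 - <<'E'
from h import *
T=avg("top",3);S=avg("scene",3)
print("c1",fit([T],COVER,416,197).round(3),fit([S],COVER,416,197).round(3),fit([T,S],COVER,416,197).round(3))
d=arm.trace("rib_a",T)+arm.trace("cover_a",T);print([(np.round(i["location"],1),round(i["confidence"],2)) for i in d])
go(416.3,197,170,.125+np.pi/2)
E
```

```text
c1 [4.17667e+02 1.98667e+02 1.38000e-01 8.00000e+01] [4.22830e+02 1.93486e+02 4.60000e-02 2.61520e+01] [4.18871e+02 1.97201e+02 1.23000e-01 9.90780e+01]
[(array([237.5, 193.3]), 0.9), (array([156.7, 332.2]), 0.75), (array([156.2, 334.8]), 0.79), (array([235.5, 193.6]), 0.68)]
tcp [608.7  10.8 190.7] tilt [-0.001 -0.    -1.   ] F [-0.7  0.4  0. ] w 44.9 gf 0.0 t 36.17 q7 1.58 | shift cm [16.05 21.44  2.09] turn 0.034 tooly 1.73
```

arm_command([
  [[3.21,4.29,0.4,0],[3.21,4.29,0.4,0],[3.21,4.29,0.4,0],[3.21,4.29,0.4,0],[3.21,4.28,0.4,0.034],[0,0,2,0],[0,0,2,0],[0,0,0,0],[0,0,0,0],[0,0,0,0]],
])

```text
time_s: 37.42
tcp_pos: [417.1, 197.2, 132.1]
eef_rot: [-0.196, 3.134, 0.001]
ft_force: [0.1, -0.0, -0.0]
grip_width: 45.1
grip_force: 0.0
```

```bash
python3 -c "
from h import *
T=avg('top',3);S=avg('scene',3)
print('c1',fit([S],COVER,416,197).round(3))
go(416.4,197,83,.128+np.pi/2)
c=proj(S,[609,11,40]);k=8;M=np.array([[k,0,200-k*c[0]],[0,k,250-k*c[1]]])
a=cv2.warpAffine(S['avg'].astype(np.uint8),M,(400,500),flags=2)
c=proj(S,[416,197,80]);k=5;M=np.array([[k,0,200-k*c[0]],[0,k,250-k*c[1]]])
cv2.imwrite('pics/h2on.png',np.hstack([a,cv2.warpAffine(S['avg'].astype(np.uint8),M,(400,500),flags=2)]))
"
```

```text
c1 [421.023 183.884   0.567  41.675]
tcp [416.6 197.  131.5] tilt [ 0.  0. -1.] F [-0.5 -0.3  0.1] w 44.8 gf 0.0 t 37.73 q7 1.08 | shift cm [ 0.02 -0.    4.85] turn -0.003 tooly 1.696
```

View pics/h2on.png

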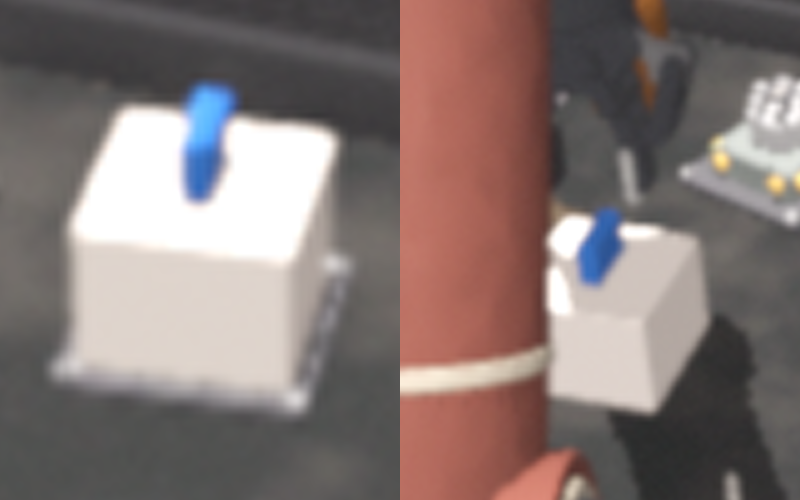

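```bash
python3 -c "
from h import *
for n in('scene','top'):
  f=arm.grab_frame(n);im=f['image'].astype(int);c=proj(f,[416.4,197,85]);b=(im[...,0]-im[...,2]>60)
  r,cc=np.nonzero(b);k=np.hypot(r-c[1],cc-c[0])<25
  print(n,c.round(1),k.sum(),cc[k].mean(),r[k].mean())
  g=[proj(f,[x,y,z]) for x in(396,436) for y in(190,204) for z in(66,96)];print(np.min(g,0).round(1),np.max(g,0).round(1),(cc[k].min(),r[k].min()) if k.any() else 0,(cc[k].max(),r[k].max())if k.any() else 0)
"
```

```text
scene [171.8 204.3] 80 171.7 205.2625
[165.5 197.1] [178. 214.] (np.int64(168), np.int64(198)) (np.int64(175), np.int64(212))
top [190.5 236.3] 12 190.16666666666666 241.91666666666666
[186.5 228.5] [195.  244.3] (np.int64(188), np.int64(241)) (np.int64(192), np.int64(243))
```

Rib is where expected; grip it.

arm_command([
  [[0,0,2.4,0],[0,0,2.4,0],[0,0,0,0],[0,0,0,0],[0,0,0,0]],
])

```text
time_s: 38.45
tcp_pos: [417.1, 197.4, 84.2]
eef_rot: [-0.196, 3.134, 0.001]
ft_force: [-0.4, -0.1, -0.0]
grip_width: 44.9
grip_force: 0.0
```

arm_command([
  [[0,0,0,0],[0,0,0,0],[0,0,0,0],[0,0,0,0],[0,0,0,0]],
], jaw=0.8)

```text
time_s: 39.08
tcp_pos: [416.7, 197.4, 83.6]
eef_rot: [-0.197, 3.135, 0.001]
ft_force: [0.5, 0.5, 4.8]
grip_width: 12.4
grip_force: 79.6
```

arm_command([
  [[0,0,-1,0],[0,0,-3,0],[0,0,-3,0],[0,0,-2,0],[0,0,0,0],[0,0,0,0],[0,0,0,0]],
])

```text
time_s: 39.95
tcp_pos: [415.7, 196.6, 172.3]
eef_rot: [0.196, -3.133, 0.002]
ft_force: [-0.3, -0.2, -1.5]
grip_width: 12.2
grip_force: 78.8
```

```bash
python3 -c "
from h import *
go(628.5,192.2,170,-.232+np.pi/2)
"
```

```text
tcp [415.7 196.6 172.3] tilt [-0.002 -0.001 -1.   ] F [-0.3 -0.2 -1.5] w 12.2 gf 78.8 t 39.95 q7 1.1 | shift cm [-21.06  -3.09   0.18] turn 0.357 tooly 1.696
```

Gripped at z=83.6, so fully home is TCP z ≈ 91.6.

arm_command([
  [[-4.21,-0.62,0,0],[-4.21,-0.62,0,0],[-4.21,-0.62,0,0],[-4.21,-0.62,0,0],[-4.21,-0.62,0,0],[0,0,0,0.12],[0,0,0,0.12],[0,0,1.5,0.117],[0,0,2,0],[0,0,0,0],[0,0,0,0],[0,0,0,0]],
])

```text
time_s: 41.45
tcp_pos: [629.8, 192.7, 139.1]
eef_rot: [0.363, 3.119, 0.001]
ft_force: [-0.5, -1.0, -1.8]
grip_width: 12.2
grip_force: 78.7
```

```bash
python3 -c "
from h import *
go(628.5,192.2,106,-.232+np.pi/2)
"
```

```text
tcp [629.8 192.7 139.1] tilt [ 0.001  0.001 -1.   ] F [-0.5 -1.  -1.8] w 12.2 gf 78.7 t 41.45 q7 0.98 | shift cm [ 0.11 -0.08  3.31] turn 0.0 tooly 1.339
```

arm_command([
  [[0.11,-0.06,2,0],[0,0,0,0],[0,0,0.5,0],[0,0,0.4,0],[0,0,0.2,0],[0,0,0,0],[0,0,0,0]],
])

```text
time_s: 42.32
tcp_pos: [628.1, 192.3, 107.5]
eef_rot: [0.363, 3.12, 0.0]
ft_force: [-0.3, -0.8, -1.4]
grip_width: 12.3
grip_force: 78.8
```

arm_command([
  [[0,0,0.15,0],[0,0,0.15,0],[0,0,0.1,0],[0,0,0.1,0],[0,0,0,0]],
])

```text
time_s: 42.95
tcp_pos: [628.7, 192.1, 103.9]
eef_rot: [0.363, 3.118, 0.001]
ft_force: [-1.5, -0.8, 6.3]
grip_width: 12.6
grip_force: 79.7
```

arm_command([
  [[0,0,0.15,0],[0,0,0.15,0],[0,0,0,0]],
])

```text
time_s: 43.32
tcp_pos: [628.9, 192.4, 100.9]
eef_rot: [0.363, 3.118, 0.001]
ft_force: [-1.2, -1.8, 7.3]
grip_width: 12.9
grip_force: 80.2
```

arm_command([
  [[0,0,0.15,0],[0,0,0.15,0],[0,0,0,0]],
])

```text
time_s: 43.7
tcp_pos: [629.3, 192.6, 98.4]
eef_rot: [0.363, 3.117, 0.002]
ft_force: [-1.3, -0.6, 7.4]
grip_width: 12.1
grip_force: 80.1
```

arm_command([
  [[0,0,0.15,0],[0,0,0.15,0],[0,0,0,0]],
])

```text
time_s: 44.08
tcp_pos: [627.7, 192.3, 91.9]
eef_rot: [-0.363, -3.12, 0.001]
ft_force: [2.0, -0.4, -4.1]
grip_width: 12.8
grip_force: 78.3
```

arm_command([
  [[0,0,0.15,0],[0,0,0.15,0],[0,0,0,0],[0,0,0,0]],
])

```text
time_s: 44.58
tcp_pos: [627.9, 192.6, 91.5]
eef_rot: [-0.363, -3.121, -0.0]
ft_force: [-0.9, -0.2, 3.9]
grip_width: 12.4
grip_force: 79.9
```

arm_command([
  [[0,0,0.2,0],[0,0,0.15,0],[0,0,0,0]],
])

```text
time_s: 44.95
tcp_pos: [627.9, 192.7, 91.4]
eef_rot: [0.363, 3.12, 0.001]
ft_force: [-6.5, -2.2, 19.6]
grip_width: 12.4
grip_force: 81.8
```

arm_command([
  [[0,0,-0.6,0],[0,0,0,0],[0,0,0,0],[0,0,-2,0],[0,0,-4,0],[0,0,-4,0],[0,0,-4,0],[4,0,0,0],[5,0,0,0],[5,0,0,0],[5,0,0,0],[0,0,0,0]],
], jaw=4.5)

```text
time_s: 46.45
tcp_pos: [438.7, 237.4, 232.4]
eef_rot: [-0.353, -3.118, 0.001]
ft_force: [1.1, -0.4, -0.8]
grip_width: 45.0
grip_force: 0.0
```

```bash
python3 - <<'E'
from h import *
T=avg("top",3);S=avg("scene",3);tt=[]
for x,y,a in [(628.5,192.2,-.232),(609.2,11,.16),(642.5,-177.8,-.278)]:
    M=[(42.5,74,1.),(42.5,8.5,0)]
    print([fit([f],M[:1],x,y,12).round(3).tolist() for f in(T,S)],fit([T,S],M[:1],x,y,12).round(3))
    c=proj(S,[x,y,40]);k=7;A=np.array([[k,0,130-k*c[0]],[0,k,200-k*c[1]]])
    tt.append(cv2.warpAffine(S['avg'].astype(np.uint8),A,(265,400),flags=2))
cv2.imwrite("pics/end.png",np.hstack(tt))
go(600,0,200,0)
E
```

```text
[[628.0, 191.033, -0.206, 80.0], [635.385, 192.69, -0.409, 41.049]] [ 6.28586e+02  1.90225e+02 -2.31000e-01  1.23011e+02]
[[608.978, 11.041, 0.175, 79.488], [616.947, 9.118, 0.169, 55.581]] [6.09555e+02 9.46000e+00 1.54000e-01 1.28360e+02]
[[641.032, -176.816, -0.28, 78.836], [641.781, -180.113, -0.281, 39.668]] [ 6.42222e+02 -1.78181e+02 -2.75000e-01  1.15588e+02]
tcp [444.3 235.3 232.5] tilt [ 0. -0. -1.] F [ 0.2 -0.1 -0. ] w 44.7 gf 0.0 t 46.75 q7 0.77 | shift cm [-20.59 -19.28   3.27] turn 1.337 tooly 1.337
```

View pics/end.png

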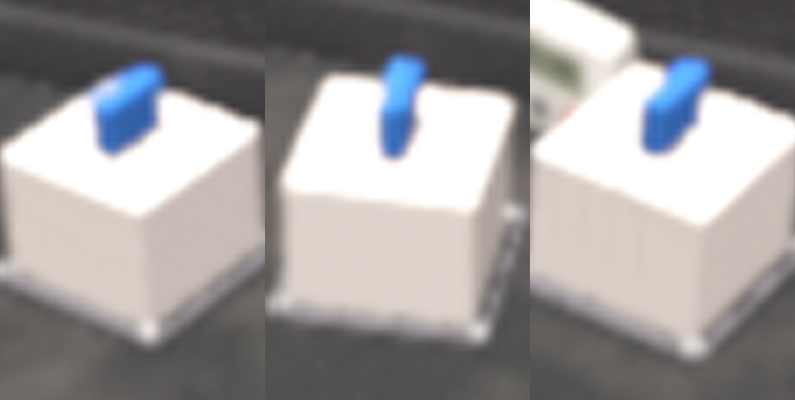

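All three covers are seated, with flange rims even along the visible lower edges (front corners at about (150,330), (480,330) and (693,345)).

```bash
python3 -c "
from rig import arm
print(arm.sign_off())"
```

```text
the job is handed in; nothing more can be done
None
```

The job is handed in, with no verdict returned: all three castle nuts are turned to the slot (checked in both camera views for two; the third, mostly hidden in one, was checked from above), all three covers are pressed home, each to a hard stop at its seated height, and the arm stayed clear of both bottles.

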